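# Clear the box lid and hold it open

### The job

I want to get at the carabiners in the bamboo box: take the cup off its lid and nest it upright, fully home, in the matching cup that stands on the bench, and let go of it there. Then raise the box lid to 45 degrees from shut (half way to upright) and keep holding it there with the gripper, since it falls shut by itself: finish while still holding the lid. Leave the owl, the dial and the comb where they are.

Things in the scene. Friction and masses are not known exactly. Their poses are not given: they have to be found in the camera images.
- box: bamboo box fixed to the bench, 200 mm (its x) by 240 mm (its y) by 100 mm high without the lid; the origin is the centre of its underside, its -x side (with a closed door panel that is only decoration) faces roughly to the robot. A 10 mm lid of the same outline covers its top, so the shut lid's upper face is 110 mm above the bench
- lid (a joint): angle of the box lid in rad: 0 shut, growing as it is raised (0.785 is 45 degrees, 1.57 upright). The lid (about 0.3 kg) turns about the box's far (+x) top edge, along the box's y axis, and falls shut freely when let go
- lid_knob (a point): centre of the round bamboo ball knob (30 mm across) standing on a 14 mm thick stem on the lid's upper face, 180 mm from the hinge line towards the box's front and on the middle of its width; the centre is 35 mm above the lid's upper face (45 mm above the level of the hinge line). It moves with the lid
- lid_hinge (a point): middle of the lid's hinge line, 100 mm above the bench, at the lid's underside; its y axis runs along the hinge line; the point turns with the lid
- cup_lid: stone-coloured stacking cup without handle that starts upright on the shut lid: 80 mm high; the lower 42 mm are a narrow foot part 42 mm across, above it a shoulder (36 to 42 mm up) widens to a nearly straight collar 58 mm across, 50 mm inside, up to the rim; walls 4 mm; inside, a level ledge lies 42 mm above the underside; about 0.14 kg; origin at the centre of its underside, z up along its axis
- cup_bench: the same kind of cup standing upright on the bench, loose; origin at the centre of its underside, z up. When the other cup is nested in it, its foot rests on the inner ledge: the upper cup's origin is then 42 mm above this one's and its collar stands out above this cup's rim
- owl: white ceramic owl figurine, 62 mm across, 109 mm high, loose on the bench; origin at the centre of its underside; a bystander
- dial: stainless thermometer dial 76 mm across on a small foot, 100 mm high, loose on the bench; origin at the centre of its underside; a bystander
- comb: black plastic comb lying flat on the bench, 150 mm long (its y), 28 mm wide, 5 mm thick; origin at the middle of its underside; a bystander
There are look-alikes about, which are no part of the job. Leave any orange look-alike of the cup_bench alone. Leave any red look-alike of the cup_lid alone.

How it is judged:
By the outcome, as a careful person would: the job done as asked, in the order asked, and still so for the second after the job is handed in, while the arm keeps its last pose, push and grip.
It also fails if it takes over 56 s, if anything falls off the work surface, if the arm or the gripper's body presses on something with over 40 N, if the wrist force passes 120 N, or if a joint passes its speed limit or range.

### The arm

A 6-joint arm with a two-finger parallel gripper is mounted at the origin on the work surface. World frame = base frame: x ahead of the robot, y to its left, z up, the work surface at z = 0. Lengths are in m, angles in rad, forces in N, time in s.
With the tool pointing down it reaches from about 0.35 to 1 m from the base axis. Payload 7.1 kg.
Tool frame: the origin (TCP) lies between the finger pads; the fingertips stand 22 mm ahead of it and the grasp point (between the pads) lies 3 mm ahead of it; x points along the fingers, y is the direction in which the jaws open and shut, and the axes are right-handed (so a half turn about x gives the same grasp; the last joint's range is limited). The gripper opens to 85 mm and grips with 20 to 120 N. Pads are 22 mm wide; open, the fingers measure 114 mm over their backs; the gripper's body (76 mm by 85 mm) begins 54 mm behind the grasp point. The pads swing forward as they close: fully open they stand 13 mm farther back than shut.
Start: joints at [-1.256, 0.423, 1.63, -0, 1.089, -0.019], TCP at [0.205, -0.59, 0.253] pointing down, gripper open.
Joint ranges: [-3, 3], [-0.9, 2.11], [0.09, 2.58], [-1.31, 4.45], [0.11, 2.69], [-2.54, 2.54]. Speed limits (rad/s): [2.39, 2.39, 3.01, 3.14, 3.14, 3.14].

### API

Orientations are given as a rotation vector (axis times angle).
In Python, from rig import manip gives the robot as it stands. The module is installed in compiled form; this text tells all that it offers. Calls block until the motion is done:
- manip.move_to(position, orientation): joint-space move of the TCP to a pose.
- manip.servo_line(position, orientation=None, rate=0.15): straight line of the TCP; orientation=None keeps the orientation; rate is the mean speed in m/s.
- manip.set_joints(angles): joint-space move.
- manip.command_gripper(opening, f_grip=None): finger opening in m; f_grip is the grip in N (None keeps the last); returns when the fingers have stopped.
- manip.hold(seconds).
- manip.solve_ik(position, orientation): joint angles nearest the present ones, or None.
- manip.camera(name): name is "side" or "top"; returns a dict with "image" (480x640x3 uint8, red, green, blue), "fx", "fy", "cx", "cy" (pixels), "cam_to_world" (4x4, takes a point from camera to world coordinates). Camera axes: x right, y down, z forward; pixel columns grow to the right and rows downward; lengths in m; the calibration is good to about 2 mm. A picture is of the moment at which its call begins. There is no depth.
A pose or a line that the arm cannot do raises manip.IKError and nothing moves.
- manip.sign_off(): hands the job in, once; it reports no verdict.
Readings, each from a call of its own:
- manip.get_time(): time.
- manip.get_joint_positions(): joint angles.
- manip.get_joint_vel(): joint speeds.
- manip.get_tau(): joint torques, N m.
- manip.get_position(): TCP position.
- manip.get_ee_rot(): TCP orientation.
- manip.get_contact_force(): force on the tool from outside, world axes, zero at the start.
- manip.get_torque(): the same for the moment, N m.
- manip.get_width(): finger opening in m.
Only numpy, scipy, OpenCV 4.12 (cv2) and the standard library are available. Lean on these libraries where they do the work, as an engineer would, in place of code of your own. Each camera call takes 0.05 s, during which the arm holds its last target.

## Working session

There is one attempt and no reset: what is moved stays moved. The work goes in short steps, each a Python script; the robot and the scene stay as the last script left them, time stands still between calls to the robot, and variables do not carry over. Pictures are saved under pics/ and viewed, and the job is handed in when it is done.

```bash
mkdir -p pics; cat > h.py <<'E'
import numpy as np, cv2
from rig import manip
def snap(n,f):
    c=manip.camera(n); cv2.imwrite(f,c["image"][:,:,::-1]); return c
def ray(c,u,v):
    T=np.array(c["cam_to_world"]); d=T[:3,:3]@np.array([(u-c["cx"])/c["fx"],(v-c["cy"])/c["fy"],1]); return T[:3,3],d
def onz(c,u,v,z):
    o,d=ray(c,u,v); return o+d*(z-o[2])/d[2]
def proj(c,p):
    T=np.array(c["cam_to_world"]); q=T[:3,:3].T@(np.array(p)-T[:3,3]); return np.array([c["fx"]*q[0]/q[2]+c["cx"],c["fy"]*q[1]/q[2]+c["cy"]])
E
python3 - <<'E'
from h import *
import pickle
for n in("side","top"):
    c=snap(n,f"pics/{n}0.png"); pickle.dump(dict(c),open(n+"0.pkl","wb"))
    print(n,c["fx"],c["fy"],c["cx"],c["cy"],np.round(c["cam_to_world"],4))
print(manip.get_time(),manip.get_ee_rot(),manip.get_width())
E
```

```text
side 487.3434694418455 487.3434694418455 316.6523636842736 235.23494299137445 [[-0.7948 -0.3531  0.4936 -0.0419]
 [-0.6064  0.4316 -0.6678  0.75  ]
 [ 0.0228 -0.8301 -0.5572  0.8122]
 [ 0.      0.      0.      1.    ]]
top 570.6083091090072 570.6083091090072 325.86677836641525 240.39987861498759 [[ 0.0087 -0.9934  0.1146  0.4289]
 [-0.9999 -0.0104 -0.0138 -0.0606]
 [ 0.0149 -0.1145 -0.9933  1.2662]
 [ 0.      0.      0.      1.    ]]
0.1 [ 2.04085126  0.34524497 -2.04130495] 0.08516064282409022
```

View pics/side0.png

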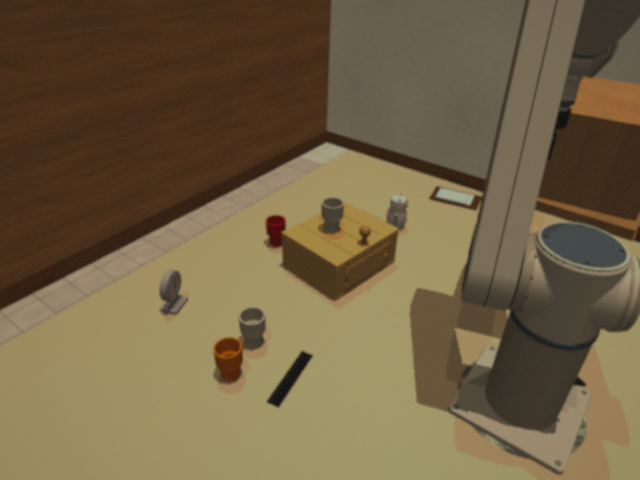

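View pics/top0.png

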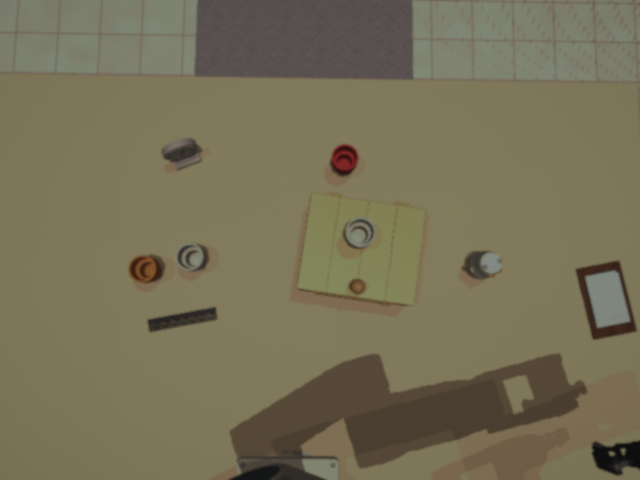

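The side view shows the stone cup on the lid at (332,215), the knob at (365,232), the bench cup at (252,327) and the orange look-alike at (229,358). In the top view these are the lid cup (359,234), knob (358,287), bench cup (191,257) and orange cup (145,269). Next I measure with masks.

```bash
python3 - <<'E'
from h import *
import pickle
c=pickle.load(open("top0.pkl","rb")); s=pickle.load(open("side0.pkl","rb"))
im=c["image"]; hsv=cv2.cvtColor(im,cv2.COLOR_RGB2HSV)
for p in[(191,243),(191,257),(180,257),(359,219),(346,234),(330,280),(250,250),(358,287),(412,260)]: print(p,hsv[p[1],p[0]])
a=cv2.resize(im[200:320,110:230],None,fx=4,fy=4,interpolation=cv2.INTER_CUBIC)
b=cv2.resize(im[185:305,300:420],None,fx=4,fy=4,interpolation=cv2.INTER_CUBIC)
cv2.imwrite("pics/crop1.png",np.hstack([a,b])[:,:,::-1][:, :])
i2=s["image"]
a=cv2.resize(i2[300:390,200:290],None,fx=4,fy=4,interpolation=cv2.INTER_CUBIC)
b=cv2.resize(i2[190:280,300:390],None,fx=4,fy=4,interpolation=cv2.INTER_CUBIC)
cv2.imwrite("pics/crop2.png",np.hstack([a,b])[:,:,::-1])
E
python3 -c "
import cv2;i=cv2.imread('pics/crop1.png');cv2.imwrite('pics/crop1b.png',cv2.resize(i,(800,400)))"
```

```text
(191, 243) [ 27  48 123]
(191, 257) [ 30  37 124]
(180, 257) [23 49 62]
(359, 219) [33 30 86]
(346, 234) [ 34  35 110]
(330, 280) [ 33  84 134]
(250, 250) [ 24  73 129]
(358, 287) [ 17 124 127]
(412, 260) [ 30  84 130]
```

View pics/crop1b.png

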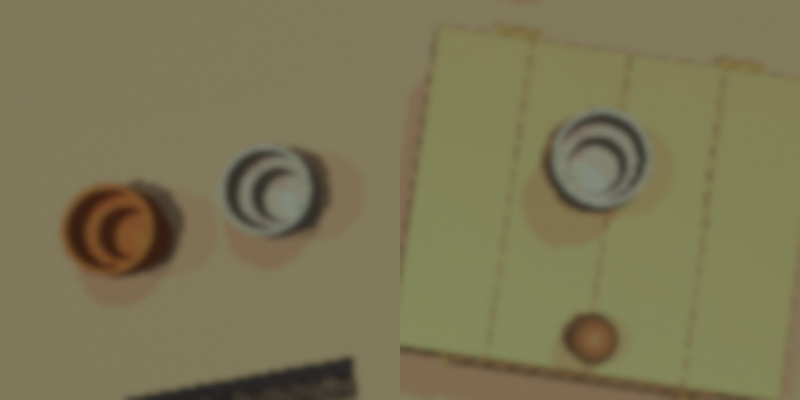

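View pics/crop2.png

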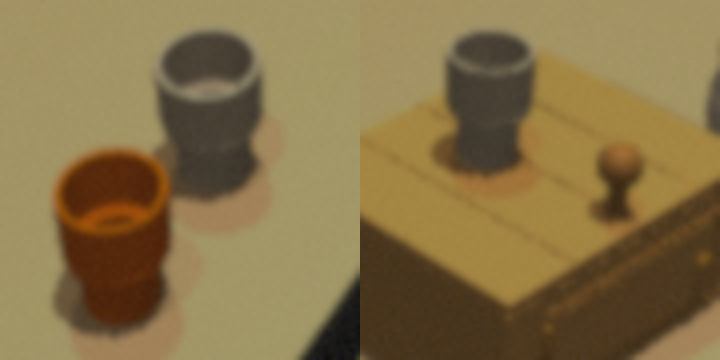

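```bash
cat >> h.py <<'E'
def blob(c,roi,f):
    x0,y0,x1,y1=roi; im=cv2.GaussianBlur(c["image"],(3,3),0); hsv=cv2.cvtColor(im,cv2.COLOR_RGB2HSV)[y0:y1,x0:x1].astype(int)
    m=f(hsv[...,0],hsv[...,1],hsv[...,2]).astype(np.uint8)
    m=cv2.morphologyEx(m,cv2.MORPH_CLOSE,np.ones((3,3),np.uint8))
    cs,_=cv2.findContours(m,cv2.RETR_EXTERNAL,cv2.CHAIN_APPROX_NONE)
    k=max(cs,key=cv2.contourArea); return k+np.array([x0,y0])
E
python3 - <<'E'
from h import *
import pickle
c=pickle.load(open("top0.pkl","rb")); s=pickle.load(open("side0.pkl","rb"))
vis=c["image"].copy()
for nm,roi,z,cr in[("bench",(170,238,212,280),.08,lambda h,s,v:(s<57)&(v>85)),("lidcup",(338,212,382,256),.19,lambda h,s,v:(s<60)&(v>0))]:
    k=cv2.convexHull(blob(c,roi,cr)); e=cv2.fitEllipse(k); print(nm,e, "P",onz(c,*e[0],z), "diam expect",c["fx"]*.058/(1.26-z))
    cv2.ellipse(vis,e,(255,0,0),1)
# lid: bamboo
k=blob(c,(285,180,440,320),lambda h,s,v:(h>=28)&(s>70)&(v>90)); r=cv2.minAreaRect(k); 
bp=cv2.boxPoints(r); W=np.array([onz(c,*p,.11) for p in bp]); print(W, W.mean(0)); print(np.linalg.norm(np.diff(W,axis=0),axis=1))
cv2.polylines(vis,[bp.astype(int)],True,(0,0,255),1)
k=blob(c,(340,272,376,303),lambda h,s,v:(h<24)&(s>95)); (u,r)=cv2.minEnclosingCircle(k); print("knob",u,r,onz(c,*u,.145))
kc=u
k=blob(s,(350,220,380,241),lambda h,s,v:(h<16)); (u,r)=cv2.minEnclosingCircle(k); print("knob side",u,r)
P=onz(c,*kc,.145);print("proj side",proj(s,P))
cv2.imwrite("pics/vis.png",cv2.resize(vis[180:330,160:440],None,fx=2.8,fy=2.8)[:,:,::-1])
for nm,p in[("b",onz(c,190.4,257,.08)),("l",onz(c,359.6,233.5,.19))]: print(nm,p,proj(s,p))
E
```

```text
bench ((189.13311767578125, 256.23126220703125), (27.659950256347656, 28.017501831054688), 61.356231689453125) P [0.5296494  0.20686954 0.08      ] diam expect 28.046849091798663
lidcup ((359.9645690917969, 232.07485961914062), (29.44492530822754, 30.706762313842773), 36.02946472167969) P [ 0.56967679 -0.14034305  0.19      ] diam expect 30.93017002646955
[[ 0.46590247 -0.01928517  0.11      ]
 [ 0.65872945 -0.04515635  0.11      ]
 [ 0.62561905 -0.2832935   0.11      ]
 [ 0.43350792 -0.25288201  0.11      ]] [ 0.54593972 -0.15015426  0.11      ]
[0.19455478 0.24042795 0.19450333]
knob (357.92120361328125, 296.31451416015625) 18.000377655029297 [ 0.44871006 -0.13990848  0.145     ]
knob side (365.0, 234.0) 9.999999747378752e-05
proj side [370.89657507 233.85005631]
b [0.52807291 0.20418774 0.08      ] [252.48443366 314.31924825]
l [ 0.56693454 -0.13965369  0.19      ] [332.90054355 202.87512626]
```

View pics/vis.png

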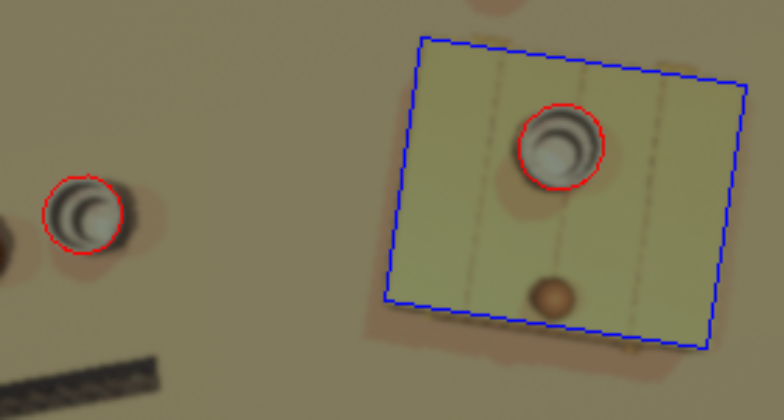

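```bash
cat >> h.py <<'E'
def tri(obs):
    A=[];b=[]
    for c,u in obs:
        o,d=ray(c,*u); d=d/np.linalg.norm(d); M=np.eye(3)-np.outer(d,d); A.append(M); b.append(M@o)
    x=np.linalg.lstsq(np.vstack(A),np.hstack(b),rcond=None)[0]
    return x,[proj(c,x)-u for c,u in obs]
def up(c,roi,k=8):
    x0,y0,x1,y1=roi; return cv2.resize(c["image"][y0:y1,x0:x1],None,fx=k,fy=k,interpolation=cv2.INTER_CUBIC)
E
python3 - <<'E'
from h import *
import pickle
c=pickle.load(open("top0.pkl","rb")); s=pickle.load(open("side0.pkl","rb"))
out=[]
def circ(roi,rmin,rmax,p2=25):
    a=up(c,roi); g=cv2.cvtColor(a,cv2.COLOR_RGB2HSV)[...,1] ; g=cv2.GaussianBlur(g,(9,9),0)
    H=cv2.HoughCircles(g,cv2.HOUGH_GRADIENT_ALT,1,400,param1=60,param2=.3,minRadius=rmin,maxRadius=rmax)
    v=a.copy()
    if H is not None:
        x,y,r=H[0][0]; cv2.circle(v,(int(x),int(y)),int(r),(255,0,0),1); print((roi[0]+(x+.5)/8-.5,roi[1]+(y+.5)/8-.5),r/8)
    else: print(None)
    out.append(cv2.resize(v,(260,260)))
circ((170,237,212,279),100,122); circ((339,212,381,254),112,134); circ((337,266,379,308),45,70)
row1=np.hstack(out)
out=[]
for roi in[(232,300,274,342),(312,190,354,232),(344,212,386,254)]: out.append(cv2.resize(up(s,roi),(260,260)))
cv2.imwrite("pics/rows.png",np.vstack([row1,np.hstack(out)])[:,:,::-1])
E
```

```text
None
None
None
```

View pics/rows.png

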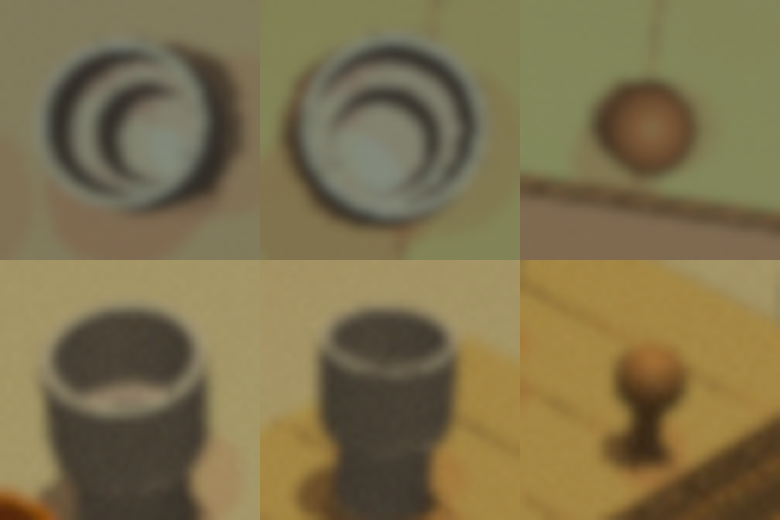

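```bash
python3 - <<'E'
from h import *
import pickle
c=pickle.load(open("top0.pkl","rb")); s=pickle.load(open("side0.pkl","rb"))
for n,a,b,z in[("bench",(190.1,256.5),(251.6,316.1),.08),("lid",(359.7,232.0),(332.1,202.8),.19),("knob",(356.9,286.1),(364.7,230.2),.145)]:
    print(n,*tri([(c,a),(s,b)]),"topz",onz(c,*a,z),"sidez",onz(s,*b,z))
# lid corners refine: edges in top picture
hs=cv2.cvtColor(up(c,(290,185,436,320),6),cv2.COLOR_RGB2RGBA) if 0 else up(c,(290,185,436,320),5)
cv2.imwrite("pics/lid.png",hs[:,:,::-1])
E
```

```text
bench [0.52947547 0.20588868 0.07521493] [array([0.0131942 , 0.01831225]), array([-0.02135438, -0.00389707])] topz [0.52910911 0.20484652 0.08      ] sidez [0.52572163 0.20940118 0.08      ]
lid [ 0.56981894 -0.13998604  0.18902826] [array([0.03967008, 0.06467644]), array([-0.05620266, -0.00721273])] topz [ 0.56981512 -0.13983864  0.19      ] sidez [ 0.56873303 -0.13866017  0.19      ]
knob [ 0.46751131 -0.13814788  0.14901079] [array([0.28816146, 0.50722288]), array([-0.45599364, -0.03959407])] topz [ 0.46863722 -0.13785793  0.145     ] sidez [ 0.46960549 -0.14409337  0.145     ]
```

View pics/lid.png

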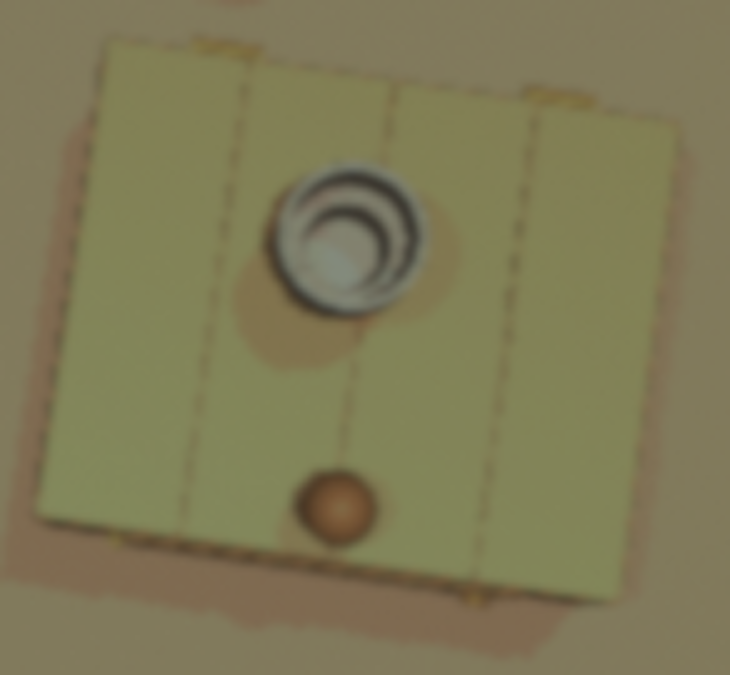

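Corners of the lid in this crop are (108,40), (680,118), (619,602) and (38,514). I'll get the hinge and yaw from those and check IK.

```bash
cat >> h.py <<'E'
from scipy.spatial.transform import Rotation as Ro
def down(j,tilt=0):
    y=np.array([j[0],j[1],0.]);y/=np.linalg.norm(y);x=np.array([0,0,-1.]);R=np.c_[x,y,np.cross(x,y)]
    return Ro.from_matrix(R).as_rotvec()
E
python3 - <<'E'
from h import *
import pickle
c=pickle.load(open("top0.pkl","rb"))
W=np.array([onz(c,290+(x+.5)/5-.5,185+(y+.5)/5-.5,.11) for x,y in[(108,40),(680,118),(619,602),(38,514)]])
print(W,W.mean(0),[np.linalg.norm(W[i]-W[i-1]) for i in range(4)])
ey=(W[0]-W[1]+W[3]-W[2]);ey/=np.linalg.norm(ey);ex=(W[0]-W[3]+W[1]-W[2]);ex/=np.linalg.norm(ex)
print("yaw",np.degrees(np.arctan2(-ey[0],ey[1])),np.degrees(np.arctan2(ex[1],ex[0])))
yaw=(np.arctan2(-ey[0],ey[1])+np.arctan2(ex[1],ex[0]))/2;e=np.array([np.cos(yaw),np.sin(yaw)]);C=W.mean(0)[:2]
print("knob from box",C-.08*e,"hinge",C+.1*e)
print(Ro.from_rotvec(manip.get_ee_rot()).as_matrix().round(2))
for j in[(1,0),(-1,0)]:
    for p in[(.5695,-.1395,.28),(.5285,.2065,.108)]: print(j,manip.solve_ik(np.array(p),down(j)))
h=C+.1*e
for sgn in(1,-1):
  for a in(0,.785):
    p=h+e*(-.18*np.cos(a)+.045*np.sin(a)); z=.1+.18*np.sin(a)+.045*np.cos(a); print(sgn,p,z,manip.solve_ik(np.array([*p,z]),down((-e[1]*sgn,e[0]*sgn))))
E
```

```text
[[ 0.66103214 -0.04561181  0.11      ]
 [ 0.63114746 -0.28142669  0.11      ]
 [ 0.43288707 -0.25449185  0.11      ]
 [ 0.46614636 -0.01962117  0.11      ]] [ 0.54780326 -0.15028788  0.11      ] [np.float64(0.19661123757297863), np.float64(0.23770097390958328), np.float64(0.20008165298423686), np.float64(0.23721386628950125)]
yaw -7.640792221425009 -7.667084048675298
knob from box [ 0.46851601 -0.13963272] hinge [ 0.64691232 -0.16360682]
[[-0.    0.33 -0.94]
 [ 0.   -0.94 -0.33]
 [-1.   -0.   -0.  ]]
(1, 0) [-2.60518625e-01  3.37018326e-01  1.69404848e+00 -4.44089210e-16
  1.11052585e+00 -2.60518625e-01]
(1, 0) [ 3.51514207e-01  5.45550887e-01  1.84290234e+00 -4.44089210e-16
  7.53139427e-01  3.51514207e-01]
(-1, 0) None
(-1, 0) None
1 [ 0.46851601 -0.13963272] 0.14500000000000002 [-3.13993940e-01  3.93814849e-01  2.00060630e+00 -4.44089210e-16
  7.47171505e-01 -1.75120385e+00]
1 [ 0.55224061 -0.1508842 ] 0.25906100471148985 [-2.87500498e-01  3.39829416e-01  1.74325600e+00 -4.44089210e-16
  1.05850723e+00 -1.72471040e+00]
-1 [ 0.46851601 -0.13963272] 0.14500000000000002 [-3.13993940e-01  3.93814849e-01  2.00060630e+00 -4.44089210e-16
  7.47171505e-01  1.39038881e+00]
-1 [ 0.55224061 -0.1508842 ] 0.25906100471148985 [-2.87500498e-01  3.39829416e-01  1.74325600e+00 -4.44089210e-16
  1.05850723e+00  1.41688225e+00]
```

```bash
python3 - <<'E'
from h import *
o=down((1,0))
manip.move_to(np.array([.5695,-.1395,.29]),o)
manip.servo_line(np.array([.5695,-.1395,.178]),rate=.12)
print(manip.get_contact_force())
manip.command_gripper(.045,40)
print(manip.get_width(),manip.get_contact_force(),manip.get_time())
snap("side","pics/s1.png")
manip.servo_line(np.array([.5695,-.1395,.30]),rate=.12)
print(manip.get_width(),manip.get_contact_force(),manip.get_time())
snap("side","pics/s2.png")
a=cv2.imread("pics/s1.png")[80:330,200:450];b=cv2.imread("pics/s2.png")[80:330,200:450]
cv2.imwrite("pics/s12.png",cv2.resize(np.hstack([a,b]),(800,400)))
E
```

```text
[ 0.0201548   0.50558752 -0.23476443]
0.05775608434941192 [-0.76316593  0.05129951  6.5104748 ] 3.6417
0.05752286519780558 [ 0.61088501 -0.22609978 -1.87910679] 4.8583
```

View pics/s12.png

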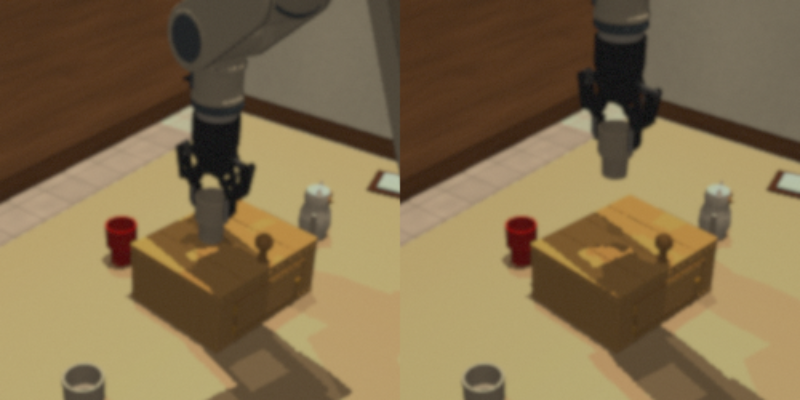

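The side view shows the cup upright in the gripper and lifted clear (crop (613,150)). I carry it over the bench cup and check alignment before nesting.

```bash
python3 - <<'E'
from h import *
import pickle
manip.servo_line(np.array([.5285,.2065,.30]),rate=.2)
manip.servo_line(np.array([.5285,.2065,.172]),rate=.12)
ims=[]
for n,ce in(("side",(252,300)),("top",(190,250))):
    c=manip.camera(n); pickle.dump(dict(c),open(n+"1.pkl","wb"))
    ims.append(up(c,(ce[0]-50,ce[1]-60,ce[0]+50,ce[1]+60),4))
cv2.imwrite("pics/al.png",np.hstack(ims)[:,:,::-1]); print(manip.get_contact_force(),manip.get_time())
E
```

```text
[ 0.98657135 -0.34582809 -1.70293602] 8.1167
```

View pics/al.png

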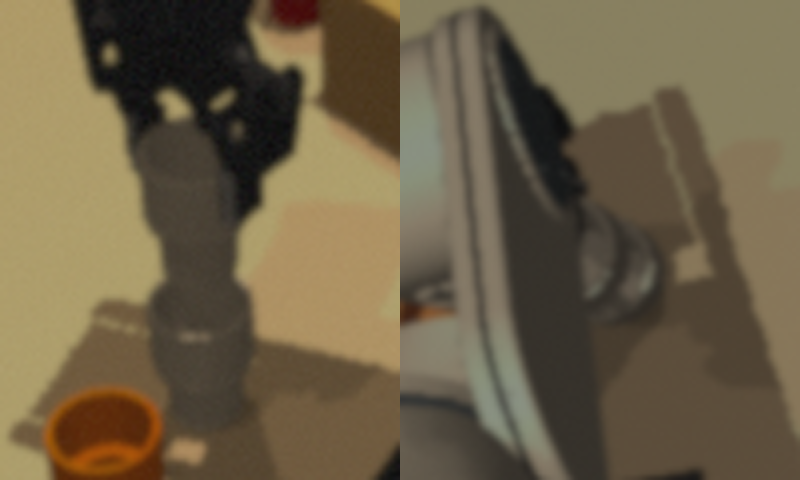

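In the side view the held cup's foot (crop 162–238, row 250) is lined up with the bench cup's collar (149–254, row 320) to about 1 mm. The top view is mostly hidden by the arm. I descend in small steps, watching force.

```bash
python3 - <<'E'
from h import *
x,y=.5288,.2058
manip.servo_line(np.array([x,y,.152]),rate=.1)
f0=manip.get_contact_force();print(f0)
z=.152
while z>.1045:
    z-=.002 if z>.120 else .001
    manip.servo_line(np.array([x,y,z]),rate=.04)
    f=manip.get_contact_force()-f0
    if abs(f[2])>1.5 or np.hypot(f[0],f[1])>2: print(round(z,4),f.round(2))
    if abs(f[2])>5 or np.hypot(f[0],f[1])>8: break
print(z,f,manip.get_position(),manip.get_time(),manip.get_width())
snap("side","pics/s3.png"); a=cv2.imread("pics/s3.png")[240:360,200:300]; cv2.imwrite("pics/s3c.png",cv2.resize(a,None,fx=5,fy=5,interpolation=cv2.INTER_CUBIC))
E
```

```text
[ 0.11030351 -0.14423729 -2.61885965]
0.148 [-1.09  0.77  1.99]
0.14 [0.73 0.97 1.92]
0.132 [1.54 0.01 1.58]
0.128 [-0.61 -0.67  1.67]
0.117 [0.18 0.1  1.59]
0.113 [-1.28 -0.6   3.81]
0.112 [-2.39  0.81 11.62]
0.11199999999999996 [-2.39100083  0.80754667 11.62340428] [0.5290159  0.20593115 0.11293615] 14.4667 0.057780852083575765
```

View pics/s3c.png

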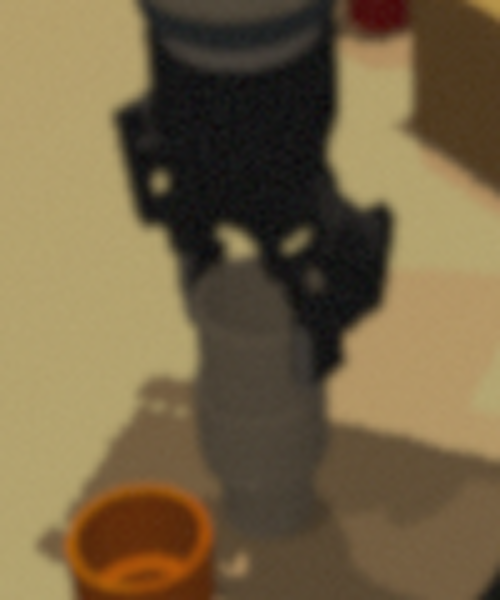

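Firm contact came at TCP z≈0.113, about the nested height. In the picture the upper collar sits right on the bench cup's rim. I release, back off straight up, move aside and verify.

```bash
python3 - <<'E'
from h import *
import pickle
manip.command_gripper(.085)
p=manip.get_position(); print(manip.get_width(),manip.get_contact_force())
manip.servo_line(np.array([p[0],p[1],.25]),rate=.12)
C=np.array([.5478,-.1503]);yaw=np.radians(-7.65);e=np.array([np.cos(yaw),np.sin(yaw)])
k=C-.08*e
manip.move_to(np.array([*k,.25]),down((e[1],-e[0])))
ims=[]
for n,ce in(("side",(252,310)),("top",(190,250))):
    c=manip.camera(n); pickle.dump(dict(c),open(n+"2.pkl","wb"))
    cv2.imwrite(f"pics/{n}2.png",c["image"][:,:,::-1])
    ims.append(up(c,(ce[0]-50,ce[1]-60,ce[0]+50,ce[1]+60),4))
cv2.imwrite("pics/nest.png",np.hstack(ims)[:,:,::-1]); print(manip.get_time(),manip.get_position())
E
```

```text
0.084887151429633 [-0.59545545 -0.17334486  0.07482467]
17.625 [ 0.46893518 -0.13886751  0.24993615]
```

View pics/nest.png

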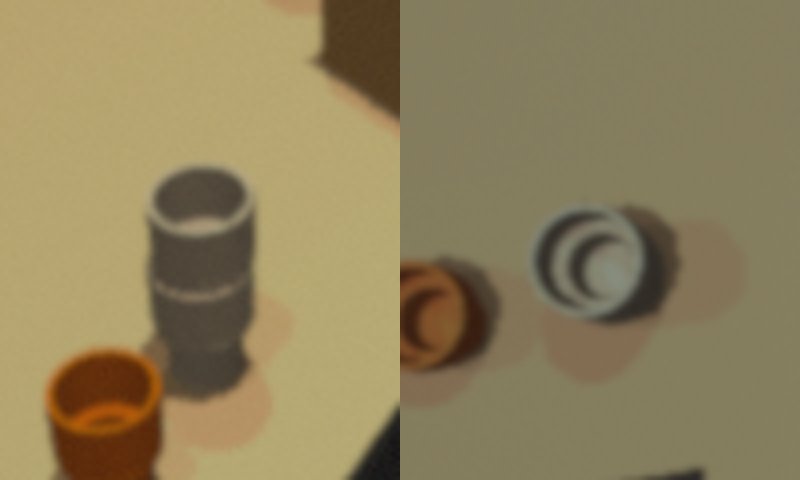

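View pics/side2.png

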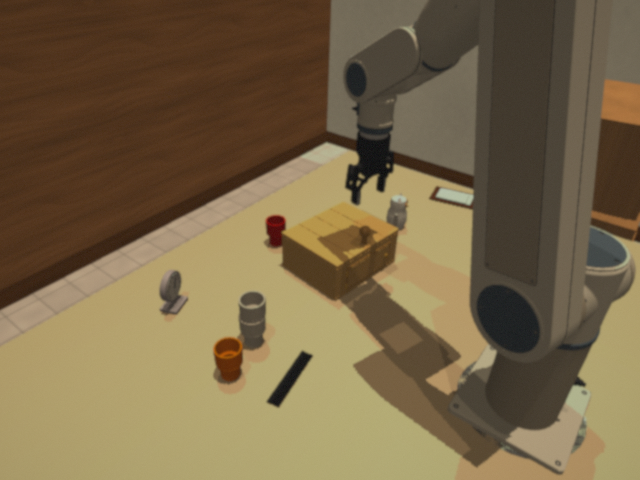

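```bash
python3 - <<'E'
from h import *
import pickle
t=pickle.load(open("top2.pkl","rb"));s=pickle.load(open("side2.pkl","rb"))
print(tri([(t,(186.6,255.1)),(s,(251.8,299.6))]), onz(t,186.6,255.1,.122))
C=np.array([.5478,-.1503]);yaw=np.radians(-7.65);e=np.array([np.cos(yaw),np.sin(yaw)])
k=C-.08*e
manip.servo_line(np.array([*k,.146]),rate=.1); print(manip.get_contact_force())
manip.command_gripper(.02,60)
print(manip.get_width(),manip.get_contact_force(),manip.get_position(),manip.get_time())
snap("side","pics/s4.png"); a=cv2.imread("pics/s4.png")[150:300,270:420]; cv2.imwrite("pics/s4c.png",cv2.resize(a,None,fx=4,fy=4,interpolation=cv2.INTER_CUBIC))
E
```

```text
(array([0.52844477, 0.20282562, 0.12091708]), [array([-0.01641498, -0.02257907]), array([0.02596074, 0.00488396])]) [0.5283055  0.20254203 0.122     ]
[-0.67684519 -0.39986115  0.28296943]
0.027042034729301917 [ 0.09755581 10.06176265  7.96108936] [ 0.46878692 -0.13835704  0.14663265] 19.3917
```

View pics/s4c.png

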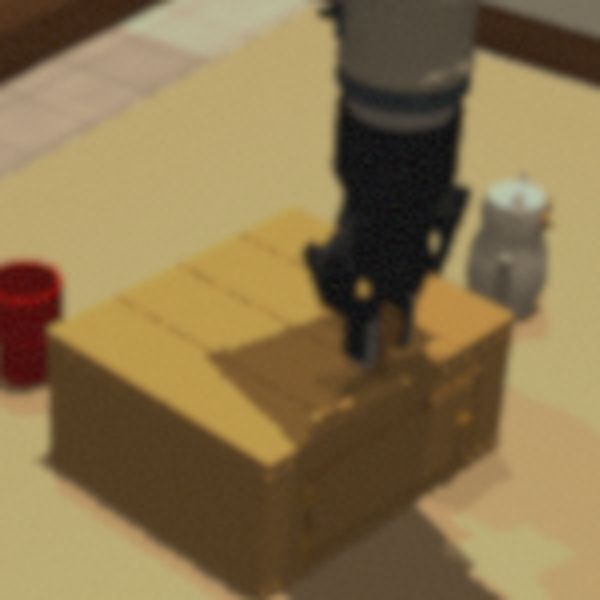

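The nested rim triangulates at z=0.121 (0.122 expected), so the cup is home. The knob grip reads 27 mm with a 10 N sideways force, so I open, shift toward +y and re-grip.

```bash
python3 - <<'E'
from h import *
manip.command_gripper(.07)
for z in (.146,.142):
    manip.servo_line(np.array([.4686,-.1382,z]),rate=.1); print(manip.get_contact_force())
    manip.command_gripper(.02,60)
    print(z,manip.get_width(),manip.get_contact_force(),manip.get_position(),manip.get_time())
    if z!=.142: manip.command_gripper(.07)
E
```

```text
[-0.02713096  0.47377469  0.25886581]
0.146 0.027330628087192506 [-1.6096181   1.19335497  5.32368995] [ 0.46860287 -0.13816533  0.14627517] 20.65
[ 1.1191626  -0.14817515 -0.09458927]
0.142 0.027435581650362823 [-1.67807891  0.37438805  4.68839393] [ 0.46862861 -0.13816924  0.14228356] 21.8583
```

The 27.4 mm width is the same at both heights, so it comes from the pads rather than a bad grip, and the side force is gone. Now I raise the lid along its arc.

```bash
python3 - <<'E'
from h import *
import pickle
yaw=np.radians(-7.65);e=np.array([np.cos(yaw),np.sin(yaw)])
p0=np.array([.4686,-.1382,.142])
for a in np.linspace(0,np.pi/4,13)[1:]:
    d=-.18*np.cos(a)+.045*np.sin(a)+.18; dz=.18*np.sin(a)+.045*np.cos(a)-.045
    manip.servo_line(np.array([*(p0[:2]+d*e),p0[2]+dz]),rate=.05)
    f=manip.get_contact_force(); print(round(np.degrees(a),1),f.round(1),round(manip.get_width(),4))
    if np.linalg.norm(f)>25: break
print(manip.get_position(),p0+[*(d*e),dz],manip.get_time())
for n in("side","top"):
    c=manip.camera(n); pickle.dump(dict(c),open(n+"3.pkl","wb")); cv2.imwrite(f"pics/{n}3.png",c["image"][:,:,::-1])
E
```

```text
3.7 [ 0.3 -0.1 -2.3] 0.0274
7.5 [-0.4  0.5 -3.3] 0.0276
11.2 [-2.4 -0.6 -2.9] 0.0275
15.0 [-3.2 -1.  -1.8] 0.0276
18.7 [-3.7 -1.1 -0.7] 0.0277
22.5 [-5.1 -0.5 -0.4] 0.0275
26.2 [-1.3 -2.4 -1.6] 0.0271
30.0 [ 0.9 -3.7 -5.8] 0.0275
33.8 [-1.2 -3.  -4.6] 0.0274
37.5 [-2.3 -4.1 -1.3] 0.0274
41.2 [-1.8 -5.1 -4.1] 0.0269
45.0 [ 0.7 -6.5 -5.7] 0.0274
[ 0.5520943  -0.14957554  0.25549989] [ 0.55238815 -0.14945416  0.25609903] 26.5583
```

View pics/side3.png

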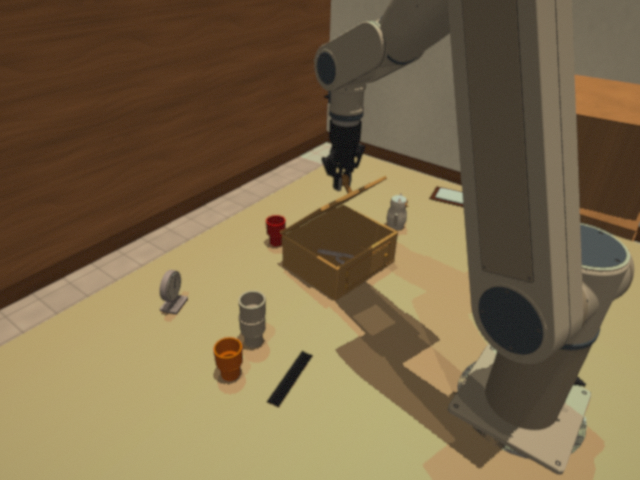

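View pics/top3.png

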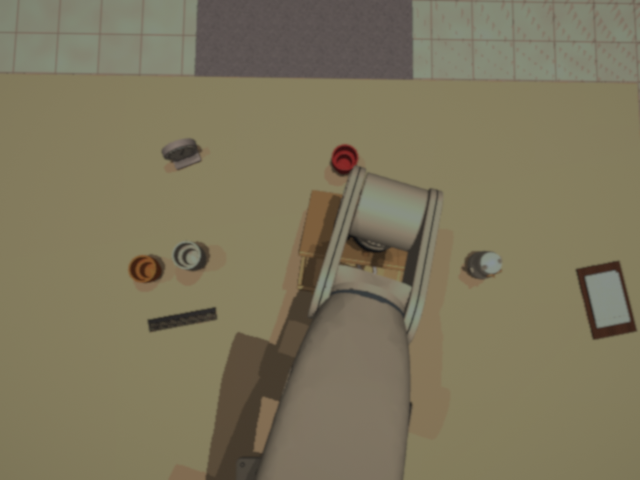

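The lid is up, seen edge-on in the side view from (293,215) to (386,178), held by the gripper at (345,183). I check the angle by projecting the lid's front corners at a few angles.

```bash
python3 - <<'E'
from h import *
import pickle
s=pickle.load(open("side3.pkl","rb"));t=pickle.load(open("top3.pkl","rb"))
yaw=np.radians(-7.65);e=np.array([np.cos(yaw),np.sin(yaw),0]);ey=np.array([-e[1],e[0],0])
for H in(np.array([.6469,-.1636,.1]),np.array([.6470,-.1622,.1])):
  for a in(42,45,48):
    A=np.radians(a);r=[]
    for u,w in((-.2,0),(-.2,.01)):
        q=H+e*(u*np.cos(A)+w*np.sin(A))+[0,0,-u*np.sin(A)+w*np.cos(A)]
        r+=[proj(s,q-.12*ey).round(1),proj(s,q+.12*ey).round(1),proj(t,q+.12*ey).round(1)]
    print(a,*r)
cv2.imwrite("pics/e1.png",np.hstack([up(s,(280,165,400,245),4)[:, :],up(t,(290,180,370,260),4)])[:,:,::-1])
E
```

```text
42 [387.6 180. ] [322.6 212.9] [298.1 257.9] [385.9 176.6] [320.6 209. ] [298.5 253.9]
45 [385.7 176.4] [320.4 208.8] [298.6 253.6] [383.9 173.1] [318.3 205. ] [299.  249.3]
48 [383.7 172.9] [318.2 204.9] [299. 249.] [381.7 169.7] [315.9 201.2] [299.5 244.5]
42 [387.3 180.2] [322.2 213.1] [297.3 257.8] [385.6 176.7] [320.2 209.2] [297.7 253.8]
45 [385.4 176.6] [320.  209.1] [297.8 253.5] [383.5 173.2] [317.9 205.2] [298.2 249.3]
48 [383.4 173.1] [317.8 205.1] [298.3 249. ] [381.4 169.8] [315.5 201.4] [298.8 244.5]
```

View pics/e1.png

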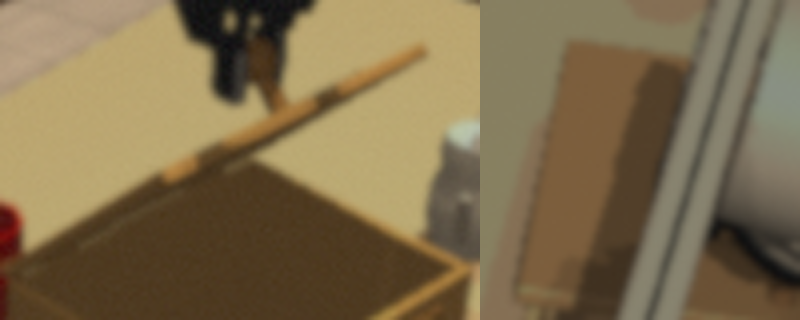

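Both views put the lid at about 44° (side front edge rows ≈177.5/210.5, top front face rows ≈251–255). I add one degree and check that it holds.

```bash
python3 - <<'E'
from h import *
import pickle
yaw=np.radians(-7.65);e=np.array([np.cos(yaw),np.sin(yaw)])
p0=np.array([.4686,-.1382,.142]);a=np.radians(46.0)
d=-.18*np.cos(a)+.045*np.sin(a)+.18; dz=.18*np.sin(a)+.045*np.cos(a)-.045
manip.servo_line(np.array([*(p0[:2]+d*e),p0[2]+dz]),rate=.02)
manip.hold(1.0)
print(manip.get_position(),manip.get_contact_force(),manip.get_width(),manip.get_time())
s=manip.camera("side");t=manip.camera("top")
cv2.imwrite("pics/e2.png",np.hstack([up(s,(280,165,400,245),4)[:, :],up(t,(290,180,370,260),4)])[:,:,::-1])
cv2.imwrite("pics/side4.png",s["image"][:,:,::-1])
E
```

```text
[ 0.55441039 -0.14990816  0.25695953] [-0.87782556 -5.70467082 -5.46038665] 0.027414214169534448 27.9667
```

View pics/e2.png

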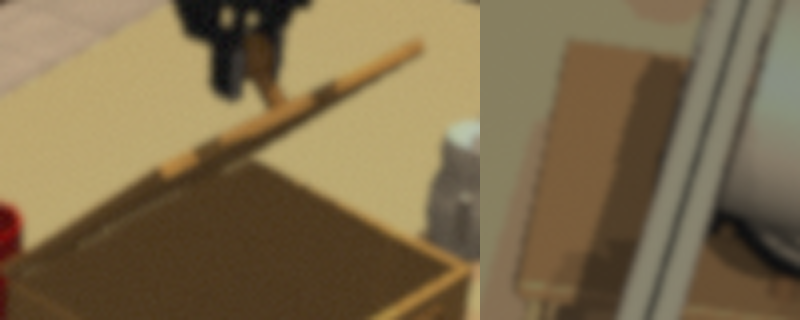

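The front edge moved up about one pixel (right end ≈(385.5,176.5), left ≈(320,209.5)), matching the 45° prediction. The lid held steady for 1 s.

```bash
python3 -c "
from rig import manip
print(manip.sign_off(),manip.get_time())"
```

```text
the job is handed in; nothing more can be done
the job is handed in; nothing more can be done
```

The stone cup is nested upright in the matching bench cup and released. The lid is raised to about 45° and was still held by its knob when I handed the job in, at about 28 s.

- **Cup:** after release, the upper cup's rim triangulated at z = 0.121 m, against 0.122 m if fully home. The pictures show it upright with its foot inside the bench cup.
- **Cup position:** camera estimates put the cup pair within 2–3 mm of where the bench cup first stood.
- **Lid:** after the first lift, the front edge read about 44° in both views, so I commanded one degree more. The edge then matched the 45° prediction to about a pixel, roughly ±1°. It did not move during a 1 s hold.
- **Knob grip:** the first grip pushed sideways on the knob with about 10 N, so I opened and re-gripped 1.5 mm over. The grip width reads 27.4 mm, not the nominal 30 mm. It was the same at two heights and steady through the lift, so I took it as the pads' give.
- **Forces:** the highest tool force I read was about 13 N.
- **Bystanders:** the owl, dial, comb and look-alikes appear unmoved in the pictures.

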